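# Unbolt the solvent-bottle guard and hold its gate ajar

## Robot

A 7-joint arm with a two-finger parallel gripper is mounted at the origin on the work surface. World frame = base frame: x ahead of the robot, y to its left, z up, the work surface at z = 0. Lengths are in m, angles in rad, forces in N, time in s.
With the tool pointing down it reaches from about 0.35 to 0.9 m from the base axis. Payload 8.1 kg.
Tool frame: the origin (TCP) lies between the finger pads; the fingertips stand 25 mm ahead of it and the grasp point (between the pads) lies 6 mm ahead of it; z points along the fingers, y is the direction in which the jaws open and shut (so a half turn about z gives the same grasp; the last joint's range is limited). The gripper opens to 92 mm and grips with 3 to 60 N. Pads are 19 mm wide; open, the fingers measure 130 mm over their backs; the gripper's body (75 mm by 190 mm) begins 47 mm behind the grasp point.
Start: joints at [-0.103, 0.434, 0.025, 1.573, -0.012, 1.134, -0.075], TCP at [0.625, -0, 0.252] pointing down, gripper open.
Joint ranges: [-2.62, 2.62], [-0.44, 2.09], [-1.27, 1.32], [0.08, 2.57], [-1.32, 4.46], [0.12, 2], [-2.74, 2.74]. Speed limits (rad/s): [2.22, 2.22, 3.01, 3.01, 3.14, 3.14, 3.14].

## Interface

Orientations are given as a rotation vector (axis times angle).
In Python, from cell import * gives the robot as it stands.
- The arm moves only by the shell command python3 -m jog 'ROWS' [FORCE]. ROWS is JSON, one flat list of numbers, 5 for each row, row after row: the finger opening in mm, from 0 to 91.8, then the shift along the tool's x, y, z in units of 40 mm (1.0 is 40 mm), then the turn about the tool's z in units of 6 degrees (1.0 is 6 degrees). A call has 1 to 20 rows; each row shifts and turns the pose as measured when the row begins, along the tool's axes as they then stand; what a row does not reach is not made up. A row lasts 1/12 s, in which the tool goes at most 41.7 mm and 7.16 degrees, less where a joint would pass 70% of its speed; a pose out of reach is approached as far as the arm can. A call is refused whole if a number of a shift passes 1 or a number of a turn 1, either way. A call with a gripper value outside its range is refused whole. The fingers move at their own pace and stop on an object; FORCE is the grip in N (left out, the last holds). Time passes only in rows, so rows that do not move let the fingers close. It gives the time, the measured TCP pose, the force and the opening at its end, in the units of the state.
- observe(): the state, without advancing time (a new reading comes with each control period).
- get_image(name): name is "scene" or "side" or "wrist"; returns the picture (480x640x3 uint8, red, green, blue); there is no depth.
- camera_params(name): a dict with "intrinsics" (3x3 intrinsics, pixels), "xyz" and "orientation" of the camera in the world. Camera axes: x right, y down, z forward; pixel columns grow to the right and rows downward; lengths in m; the calibration is good to about 2 mm. The wrist camera is an equidistant fisheye: a pixel r from the principal point sees the ray r / f radians off the axis. A picture is of the moment at which its call begins: read the wrist's pose just before it. camera_params takes no time and is no camera call; for the wrist camera it gives the pose at the moment of the call.
- sign_off(): hands the job in, once; it reports no verdict.
The state is a dict: "clock": time; "joints": joint angles; "dq": joint speeds; "joint_efforts": joint torques, N m; "position": TCP position; "ee_rot": TCP orientation; "force": force on the tool from outside, world axes, zero at the start; "ft_torque": the same for the moment, N m; "width": opening from 0.0 (shut) to 1.0 (fully open).
Only numpy, scipy, OpenCV 4.12 (cv2) and the standard library are available. Lean on these libraries where they do the work, as an engineer would, in place of code of your own. Each camera call takes 0.05 s, during which the arm holds its last target. There are 200 camera calls.

## Task

The small gate of the solvent-bottle guard is shut by a worn barrel bolt whose turned-down nose has sagged behind the bent-up lip of its keeper. Lift the bolt by its knob over that lip while drawing it back until its nose is clear of the keeper, with the gate still shut, then pull the sprung gate towards the robot until its free edge stands about 8 cm out from shut, and finish while holding it still there, because it springs shut if let go. Leave the bottles, the beaker and the mouse where they stand.

Things in the scene. Friction and masses are not known exactly. Their poses are not given: they have to be found in the camera images.
- guard: Fixed open-topped bench guard for solvent bottles, aluminium frame with clear panels, 255 deep x 330 wide, walls 95 high; does not move. Origin on the bench under the middle of the gate, which is its front. Its x axis points from the gate to the inside (away from the robot), y along the shut gate from the hinge end to the latch end, z up
- gate: Low aluminium gate, 244 wide, 16 thick, top at 100 above the bench, at the front of the guard. Origin on the vertical hinge axis at bench height; its y axis runs along the gate from the hinge to the free edge (parallel to the guard's y when shut), z up. It carries the bolt, lying along its top edge in two tall guide loops whose tops are 154 above the bench, at 112 and 224 from the hinge
- bolt: Steel barrel bolt on top of the gate: rod 12 diameter along y, with an upright knob. Origin on the rod's axis under the knob, 119 above the bench when sagging; same axes as the gate. The knob is a plain steel round upright cylinder, 20 diameter, 41 high, from 33 to 74 above the rod's axis (152 to 193 above the bench when sagging), on a 12 diameter stem. The bolt weighs 0.1 to 0.25 kg and slides with about 1 N of friction
- bolt_knob (a point): Centre of the knob, 174 above the bench when sagging. 197 from the hinge axis when the bolt is fully home; comes nearer the hinge as the bolt is drawn
- bolt_nose (a point): Underside of the turned-down nose (10 long along y, 11 wide, hanging 20 below the rod's axis) at the latch end of the bolt
- keeper_lip (a point): Top middle of the keeper's bent-up lip: 6 thick along y, 18 wide, top 111 above the bench, 12 above the underside of the sagging nose. The fixed keeper also has two cheeks, 6 thick and 34 long along y, starting 3 from the gate's free edge: one on the robot's side of the nose up to 148 high, one behind it up to 114 high. The front cheek blocks the gate, however high the bolt is lifted, until the nose is drawn out
- gate_hinge (a point): Point on the vertical hinge axis at the top of the gate (100 high)
- gate_edge (a point): Free (latch-side) top edge of the gate, 246 from the hinge axis
- gate_swing (a joint): Angle of the gate in rad: 0 shut, grows as the free edge swings towards the robot (guard -x, counter-clockwise from above), stop at 1.3. A spring always closes it: 0.28 Nm when shut, rising by 0.7 Nm per rad. The free edge is 80 mm out at 0.33
- bolt_slide (a joint): How far the bolt is drawn back along the gate towards the hinge, in m: 0 fully home (nose in the keeper), stop at 0.052. It starts between 0 and 0.008. Unlifted, the nose strikes the lip at 0.013; the nose is clear of lip and keeper beyond 0.029
- bolt_lift (a joint): How far the bolt is lifted straight up in its guide loops, in m: 0 sagging, stop at 0.022; 0.012 just clears the lip. It falls back when let go
- bottle_a: Amber bottle, 72 diameter, 170 high, standing in the guard about 150 behind the gate, at the hinge side; origin under its centre. Leave alone
- bottle_b: Clear bottle, 72 diameter, 170 high, standing in the guard about 150 behind the gate, at the latch side; origin under its centre. Leave alone
- beaker: Glass beaker, 70 diameter, 90 high, on the bench to the left of the guard; origin under its centre. Leave alone
- mouse: Grey computer mouse, 100 x 60 x 32 high, on a pale pad on the bench to the right; origin under its centre. Leave alone

How it is judged:
By the outcome, as a careful person would: the job done as asked, in the order asked, and still so for the second after the job is handed in, while the arm keeps its last pose, push and grip.
It also fails if it takes over 34 s, if anything falls off the work surface, if the arm or the gripper's body presses on something with over 40 N, if the wrist force passes 120 N, or if a joint passes its speed limit or range.

## Working session

There is one attempt and no reset: what is moved stays moved. The work goes in short steps, Python scripts to look and compute and a shell command to move; the robot and the scene stay as the last step left them, time stands still between calls to the robot, and variables do not carry over. Pictures are saved under pics/ and viewed, about 8 in all and at most 12, crops included, and the job is handed in when it is done.

```bash
mkdir -p pics; python3 - <<'E'
from cell import *
import cv2
s=observe();print(s)
for n in("scene","side","wrist"):
    p=camera_params(n);print(n,p)
    cv2.imwrite(f"pics/{n}0.png",get_image(n)[:,:,::-1])
E
```

```text
{'clock': 0.0, 'joints': array([-0.10261614,  0.43520588,  0.02500738,  1.5740943 , -0.01161274,
        1.13400845, -0.07510901]), 'dq': array([0.00035952, 0.00072154, 0.00083508, 0.00199837, 0.00029355,
       0.00086308, 0.00083738]), 'joint_efforts': array([ 3.89017032e-04, -6.67853522e+01,  9.84863900e-01, -3.14464223e+01,
       -6.05165795e-02,  4.27553023e-02,  1.12382318e-04]), 'position': array([ 6.24525584e-01, -5.96510520e-05,  2.50957052e-01]), 'ee_rot': array([-2.22084187e+00, -2.22062145e+00,  1.89763837e-03]), 'force': array([ 0.87413397, -0.56704083, -0.36780722]), 'ft_torque': array([ 0.02024516, -0.03410776, -0.00924624]), 'width': 0.9999884458471763}
scene {'intrinsics': array([[469.54645237,   0.        , 312.03660659],
       [  0.        , 469.54645237, 235.77913703],
       [  0.        ,   0.        ,   1.        ]]), 'xyz': array([ 1.21894032, -1.03361924,  0.88671288]), 'orientation': array([-2.0745571 , -0.61294191,  0.32592056])}
side {'intrinsics': array([[458.0553445 ,   0.        , 313.78954009],
       [  0.        , 458.0553445 , 234.06992703],
       [  0.        ,   0.        ,   1.        ]]), 'xyz': array([0.42863952, 0.63780781, 0.87988416]), 'orientation': array([-0.28972043,  2.83463183, -1.12955425])}
wrist {'intrinsics': array([[371.64829954,   0.        , 324.31057117],
       [  0.        , 371.64829954, 241.4967703 ],
       [  0.        ,   0.        ,   1.        ]]), 'xyz': array([0.62569931, 0.08259615, 0.38462928]), 'orientation': array([ 2.83319612e+00,  7.67114510e-04, -3.26175148e-03])}
```

View pics/scene0.png

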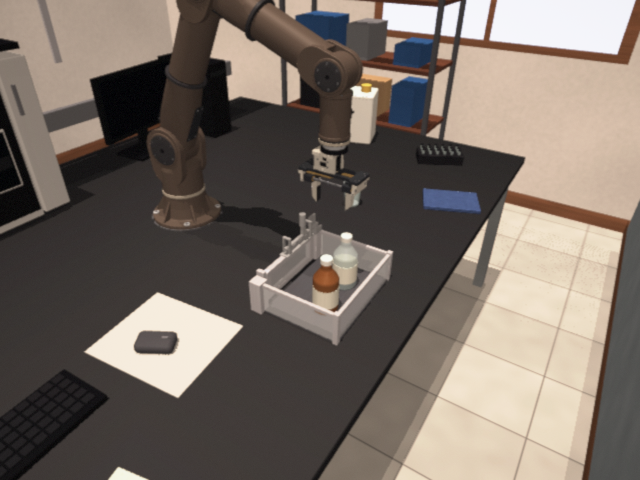

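View pics/side0.png

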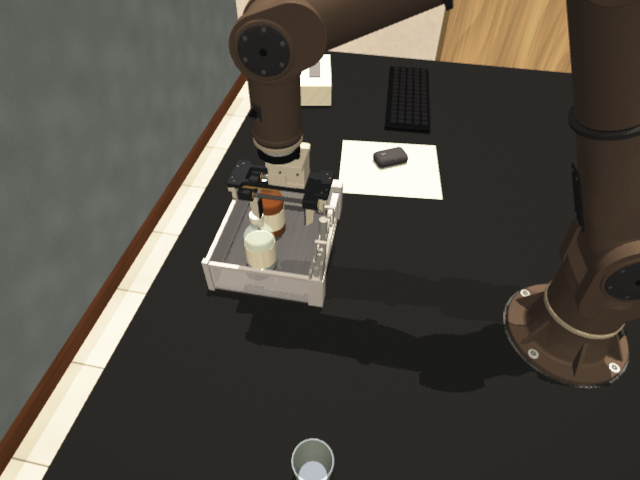

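View pics/wrist0.png

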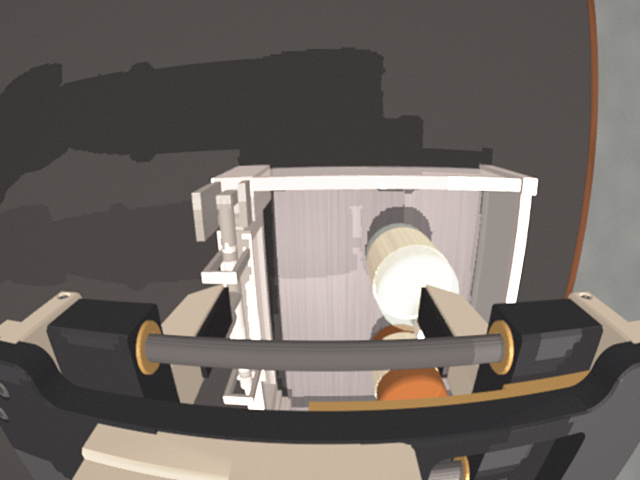

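The scene and side views show the guard around x≈0.5–0.8 with the gate facing the robot and the latch end to the robot's left. In the wrist view the knob and front guide loop are near (228,250). I'll zoom in for exact pixels.

```bash
python3 - <<'E'
import cv2,numpy as np
a=cv2.imread("pics/side0.png")[170:310,270:370];b=cv2.imread("pics/wrist0.png")[160:410,185:285];c=cv2.imread("pics/scene0.png")[200:320,240:340]
r=lambda i,s:cv2.resize(i,None,fx=s,fy=s,interpolation=cv2.INTER_CUBIC)
def pad(i):return cv2.copyMakeBorder(i,0,600-i.shape[0],0,0,cv2.BORDER_CONSTANT)
cv2.imwrite("pics/z1.png",np.hstack([pad(r(a,2.8)),pad(r(b,2.4)),pad(r(c,2.7))]))
E
```

```text
(no output)
```

View pics/z1.png

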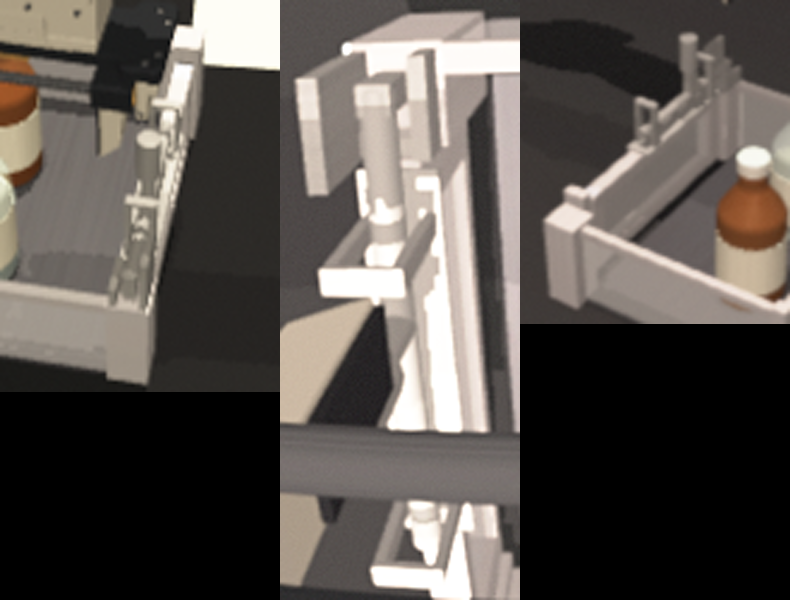

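```bash
cat >h.py <<'E'
import numpy as np
from scipy.spatial.transform import Rotation as R
from cell import *
def ray(n,u,v,p=None):
    p=p or camera_params(n);K=p["intrinsics"];a=np.array([(u-K[0,2])/K[0,0],(v-K[1,2])/K[1,1]])
    if n=="wrist":
        t=np.hypot(*a);d=np.r_[a/t*np.sin(t),np.cos(t)]
    else:d=np.r_[a,1]
    return p["xyz"],R.from_rotvec(p["orientation"]).apply(d/np.linalg.norm(d))
def atz(n,u,v,z,p=None):
    o,d=ray(n,u,v,p);return o+d*(z-o[2])/d[2]
def tri(*rs):
    A=sum(np.eye(3)-np.outer(d,d) for o,d in rs);b=sum((np.eye(3)-np.outer(d,d))@o for o,d in rs)
    return np.linalg.solve(A,b)
def proj(n,X):
    p=camera_params(n);c=R.from_rotvec(p["orientation"]).inv().apply(np.array(X)-p["xyz"]);K=p["intrinsics"]
    if n=="wrist":
        t=np.arctan2(np.hypot(c[0],c[1]),c[2]);q=c[:2]/np.hypot(c[0],c[1])*t
    else:q=c[:2]/c[2]
    return q*K[0,0]+K[:2,2]
E
python3 - <<'E'
from h import *
np.set_printoptions(precision=4,suppress=True)
k=tri(ray("side",322.9,218.9),ray("scene",302.6,214.8));print("knobtop",k)
print(atz("side",322.9,218.9,.193),atz("scene",302.6,214.8,.193),"wrist px",proj("wrist",k))
l2=atz("wrist",219.2,277.9,.154);l1=atz("wrist",238.3,399.6,.154);print("loops",l1,l2,np.linalg.norm(l1-l2),atz("scene",286.3,237.8,.154))
print("loop2 side",atz("side",270+140/2.8,170+203/2.8,.154))
# guard front corners in scene: hinge post top near corner
print("nose tip wrist",atz("wrist",185+95/2.4,160+85/2.4,.125))
E
```

```text
knobtop [ 0.5537 -0.0476  0.1908]
[ 0.5513 -0.047   0.193 ] [ 0.5585 -0.0505  0.193 ] wrist px [212.3068 343.309 ]
loops [ 0.5539 -0.1288  0.154 ] [ 0.5523 -0.0175  0.154 ] 0.1112825565630301 [ 0.5544 -0.1286  0.154 ]
loop2 side [ 0.5508 -0.0139  0.154 ]
nose tip wrist [0.5527 0.0349 0.125 ]
```

```bash
python3 -m jog '[60,-0.3,-0.45,0,0, 60,-0.3,-0.45,0,0, 60,-0.3,-0.45,0,0, 60,-0.3,-0.45,0,0, 60,0,0,0,0, 60,0,0,0,0]' 25
python3 - <<'E'
from h import *
import cv2
print(observe()["position"]);print(camera_params("wrist"))
a=get_image("wrist")[:,:,::-1];cv2.imwrite("pics/w1.png",a)
b=get_image("side")[:,:,::-1];cv2.imwrite("pics/s1.png",b)
r=lambda i,s:cv2.resize(i,None,fx=s,fy=s,interpolation=cv2.INTER_CUBIC)
b=r(b[150:310,270:370],3);a=r(a[160:480,180:430],1.5)
cv2.imwrite("pics/z2.png",np.hstack([b,a]))
E
```

```text
clock: 0.65
position: [0.5488, -0.0488, 0.2486]
ee_rot: [-2.217, -2.221, 0.005]
force: [0.8, 1.7, 0.2]
width: 0.661
[ 0.548817   -0.04879223  0.24863701]
{'intrinsics': array([[371.64829954,   0.        , 324.31057117],
       [  0.        , 371.64829954, 241.4967703 ],
       [  0.        ,   0.        ,   1.        ]]), 'xyz': array([0.55025325, 0.03379471, 0.38223184]), 'orientation': array([ 2.83372065,  0.0043186 , -0.00830831])}
```

View pics/z2.png

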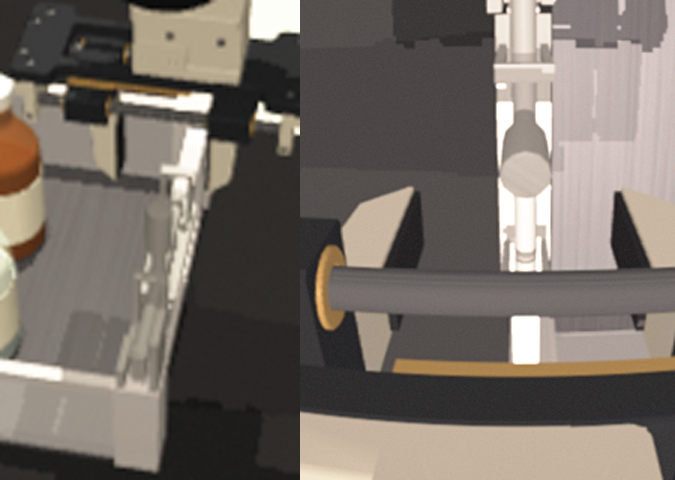

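Knob top is at wrist pixel about (331,277) and lies between the jaws in x. The rod runs straight up the picture, so the gate's yaw is about 0.

```bash
python3 - <<'E'
from h import *
print(atz("wrist",330.7,276.7,.193),atz("wrist",180+226/1.5,160+73/1.5,.154),atz("wrist",180+225/1.5,160+335/1.5,.1),atz("wrist",180+223/1.5,160+15/1.5,.125))
print(R.from_rotvec(observe()["ee_rot"]).as_matrix())
E
```

```text
[ 0.55338644 -0.04654032  0.193     ] [ 0.55353498 -0.01689301  0.154     ] [ 0.55513555 -0.19867372  0.1       ] [0.55232594 0.00417614 0.125     ]
[[-2.26262453e-03  9.99983871e-01 -5.20938715e-03]
 [ 9.99997420e-01  2.26363792e-03  1.88644073e-04]
 [ 2.00433197e-04 -5.20894688e-03 -9.99986413e-01]]
```

```bash
python3 -m jog '[60,0.05,0.11,0.4,0, 60,0,0,0.4,0, 60,0,0,0.4,0, 60,0,0,0.4,0, 60,0,0,0.05,0, 60,0,0,0,0]' 25; python3 -m jog '[10,0,0,0,0, 10,0,0,0,0, 10,0,0,0,0, 10,0,0,0,0, 10,0,0,0,0, 10,0,0,0,0, 10,0,0,0,0, 10,0,0,0,0]' 25
```

```text
clock: 1.25
position: [0.5592, -0.0421, 0.1807]
ee_rot: [-2.212, -2.229, -0.002]
force: [-0.2, -0.8, 0.8]
width: 0.651
clock: 1.92
position: [0.5521, -0.0409, 0.1826]
ee_rot: [-2.203, -2.221, 0.014]
force: [0.2, 0.5, -2.3]
width: 0.214
```

The opening of 19.7 mm matches the 20 mm knob, but the pads sit about 6 mm off centre along y. I'll re-centre and re-grip.

```bash
python3 -m jog '[34,0,0,0,0, 34,0,0,0,0, 34,0,0,0,0, 34,-0.15,0,0.03,0, 34,0,0,0,0]' 30; python3 -m jog '[10,0,0,0,0, 10,0,0,0,0, 10,0,0,0,0, 10,0,0,0,0, 10,0,0,0,0, 10,0,0,0,0]' 30
```

```text
clock: 2.33
position: [0.5537, -0.0476, 0.1831]
ee_rot: [-2.205, -2.224, 0.009]
force: [0.1, -0.8, -0.2]
width: 0.368
clock: 2.83
position: [0.5522, -0.0482, 0.1831]
ee_rot: [-2.205, -2.221, 0.013]
force: [-1.9, -0.2, 0.7]
width: 0.211
```

```bash
python3 -m jog '[10,0,0,-0.15,0, 10,0,0,-0.15,0, 10,0,0,-0.12,0, 10,0,0,0,0, 10,0,0,0,0]' 30
```

```text
clock: 3.25
position: [0.5523, -0.0482, 0.2011]
ee_rot: [-2.204, -2.221, 0.014]
force: [-1.6, -0.6, -2.1]
width: 0.214
```

```bash
python3 -m jog '[10,-0.2,0,0,0, 10,-0.2,0,0,0, 10,-0.2,0,0,0, 10,-0.2,0,0,0, 10,-0.15,0,0,0, 10,0,0,0,0]' 30;  python3 - <<'E'
from h import *
import cv2
r=lambda i,s:cv2.resize(i,None,fx=s,fy=s,interpolation=cv2.INTER_CUBIC)
a=r(get_image("wrist")[100:420,180:430,::-1],1.5);b=r(get_image("side")[150:310,270:370,::-1],3)
cv2.imwrite("pics/z3.png",np.hstack([b,a]))
E
```

```text
clock: 3.75
position: [0.5527, -0.09, 0.2008]
ee_rot: [-2.204, -2.221, 0.012]
force: [-0.7, 0.3, -1.1]
width: 0.211
```

View pics/z3.png

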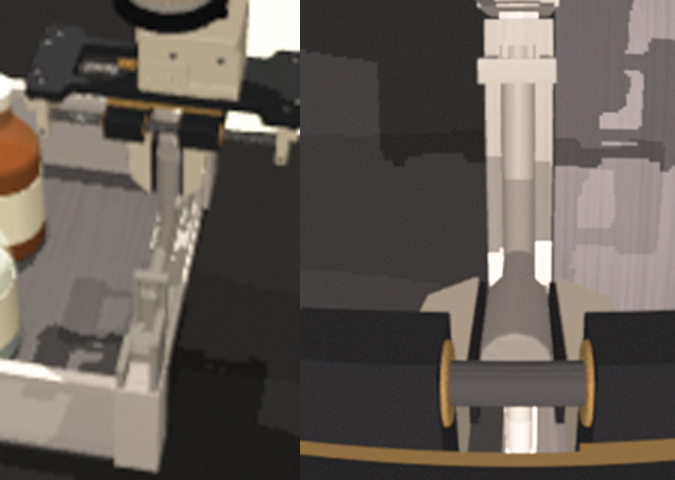

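The bolt moved with the knob by 42 mm, so slide is about 45 mm, past 29 and short of the 52 stop. The rod end shows clear at the far loop, and the gate is still shut. Next I'll pull along the arc, with r≈0.151 about the hinge at y≈-0.241.

```bash
python3 -m jog '[10,0,-0.17,0,-0.43, 10,0,-0.17,0,-0.43, 10,0,-0.17,0,-0.43, 10,0,0,0,0]' 30
```

```text
clock: 4.18
position: [0.534, -0.0899, 0.2014]
ee_rot: [-2.044, -2.372, 0.007]
force: [-0.2, -0.8, -2.6]
width: 0.209
```

```bash
python3 -m jog '[10,-0.01,-0.18,0,-0.43, 10,-0.01,-0.18,0,-0.43, 10,-0.01,-0.18,0,-0.43, 10,0,-0.18,0,-0.43, 10,0,0,0,0,10,0,0,0,0]' 30;  python3 - <<'E'
from h import *
import cv2
s=observe();print(s["position"],s["force"],s["ft_torque"])
r=lambda i,s:cv2.resize(i,None,fx=s,fy=s,interpolation=cv2.INTER_CUBIC)
print(camera_params("wrist")["xyz"])
w=get_image("wrist")[:,:,::-1];cv2.imwrite("pics/w4.png",w);q=get_image("side")[:,:,::-1];cv2.imwrite("pics/s4.png",q)
a=r(w[60:380,150:430],1.5);b=r(q[150:310,265:385],3)
cv2.imwrite("pics/z4.png",np.hstack([b,a]))
E
```

```text
clock: 4.68
position: [0.509, -0.0953, 0.2025]
ee_rot: [-1.827, -2.548, -0.001]
force: [1.8, -0.4, -2.6]
width: 0.211
[ 0.508994   -0.09532864  0.20245801] [ 1.75751959 -0.42975222 -2.55746861] [-0.01836215 -0.32458171 -0.21128093]
[ 0.48418844 -0.01765648  0.336547  ]
```

View pics/z4.png

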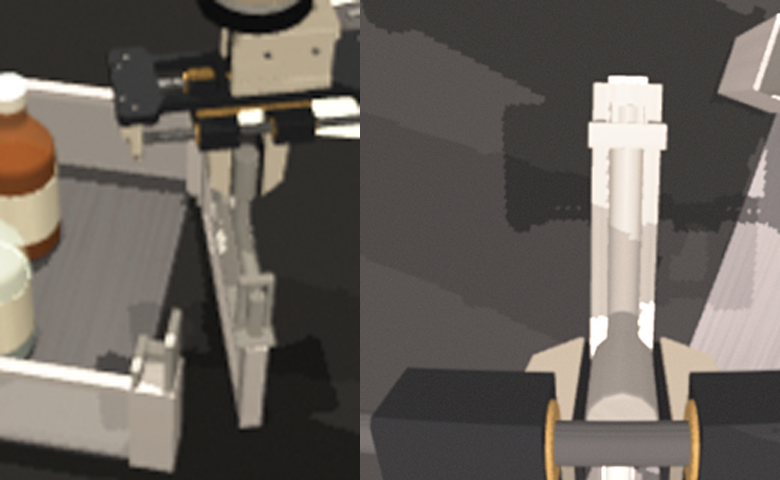

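```bash
python3 - <<'E'
from h import *
p=atz("wrist",150+268/1.5,60+137/1.5,.154);e=atz("wrist",150+268/1.5,60+79/1.5,.1);s=atz("side",265+252/3,150+348/3,.1)
print(p,e,s)
for q,r in((p,.224),(e,.246),(s,.246)):print(np.arcsin((.5535-q[0])/r), r*(.5535-q[0])/r)
s=R.from_rotvec(observe()["ee_rot"]).as_matrix();print(s[:,0],observe()["position"])
E
```

```text
[ 0.48889146 -0.02752691  0.154     ] [ 0.48232469 -0.00714364  0.1       ] [ 0.48379965 -0.00656345  0.1       ]
0.29258777146507803 0.06460853975455749
0.2935273777140718 0.07117530969694585
0.28726957656876434 0.06970034872353925
[-0.3213557   0.94694036  0.00587131] [ 0.5090425  -0.09531069  0.20239039]
```

The free edge measures 70–71 mm out from all three estimates, so about 9 mm more at the edge is needed. That is about 5.7 mm at the knob.

```bash
python3 -m jog '[10,0,-0.15,0,0, 10,0,0,0,0, 10,0,0,0,0, 10,0,0,0,0, 10,0,0,0,0]' 30;  python3 - <<'E'
from h import *
import cv2
s=observe();print(s["position"],s["force"],s["dq"])
r=lambda i,s:cv2.resize(i,None,fx=s,fy=s,interpolation=cv2.INTER_CUBIC)
p=camera_params("wrist");print(p["xyz"],p["orientation"])
w=get_image("wrist")[:,:,::-1];q=get_image("side")[:,:,::-1]
a=r(w[60:380,150:430],1.5);b=r(q[150:310,265:385],3)
cv2.imwrite("pics/z5.png",np.hstack([b,a]))
E
```

```text
clock: 5.2
position: [0.5064, -0.0961, 0.2031]
ee_rot: [-1.829, -2.551, -0.005]
force: [3.2, 0.6, -2.2]
width: 0.212
[ 0.50636713 -0.0961013   0.20309521] [ 3.18536208  0.58602273 -2.16067836] [-0.00282213  0.0036667   0.00114074 -0.00375218  0.0019203   0.00020177
 -0.0018465 ]
[ 0.48092722 -0.01842529  0.33707762] [2.80320088 0.46284839 0.07055504]
```

View pics/z5.png

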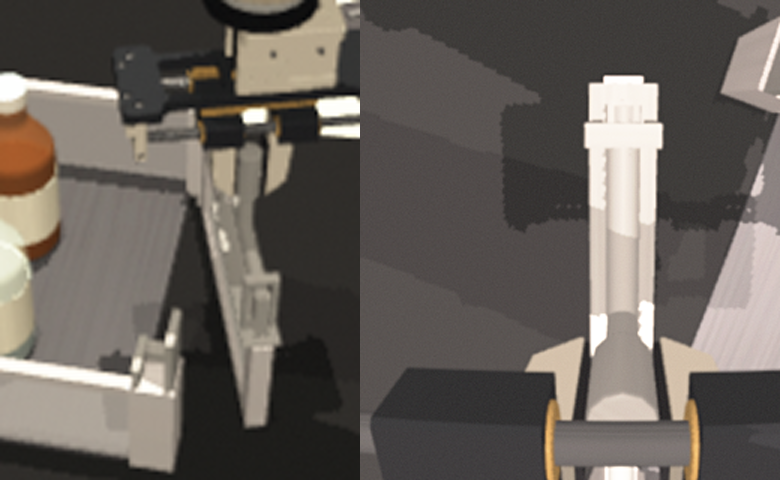

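The gate was pulled a little further, to roughly 75 mm. The edge is at wrist crop (624,79). One small nudge more.

```bash
python3 - <<'E'
from h import *
for q in(atz("wrist",150+264/1.5,60+79/1.5,.1),atz("side",265+257/3,150+348/3,.1)):print(q,.5535-q[0])
E
python3 -m jog '[10,0,-0.1,0,0, 10,0,0,0,0, 10,0,0,0,0, 10,0,0,0,0, 10,0,0,0,0, 10,0,0,0,0]' 30
```

```text
[ 0.47856207 -0.00844545  0.1       ] 0.07493792637817959
[ 0.48020879 -0.0073035   0.1       ] 0.07329120704698344
clock: 5.8
position: [0.5039, -0.0968, 0.2034]
ee_rot: [-1.828, -2.553, -0.007]
force: [3.6, 1.0, -1.9]
width: 0.215
```

```bash
python3 -m jog '[10,0,-0.08,0.02,0, 10,0,0,0,0, 10,0,0,0,0, 10,0,0,0,0, 10,0,0,0,0]' 30; python3 -m jog '[10,0,0,0,0, 10,0,0,0,0, 10,0,0,0,0, 10,0,0,0,0, 10,0,0,0,0,10,0,0,0,0]' 30
python3 - <<'E'
from h import *
import cv2
r=lambda i,s:cv2.resize(i,None,fx=s,fy=s,interpolation=cv2.INTER_CUBIC)
p=camera_params("wrist");w=get_image("wrist")[:,:,::-1];q=get_image("side")[:,:,::-1]
a=r(w[60:380,150:430],1.5);b=r(q[150:310,265:385],3)
cv2.imwrite("pics/z6.png",np.hstack([b,a]))
print(observe()["position"],abs(observe()["dq"]).max())
E
```

```text
clock: 6.22
position: [0.502, -0.0973, 0.2029]
ee_rot: [-1.827, -2.555, -0.009]
force: [4.4, 0.5, -2.8]
width: 0.212
clock: 6.72
position: [0.5021, -0.0973, 0.2029]
ee_rot: [-1.827, -2.555, -0.009]
force: [4.5, 0.8, -1.8]
width: 0.212
[ 0.50206997 -0.09729094  0.20285874] 0.0008688414380093999
```

View pics/z6.png

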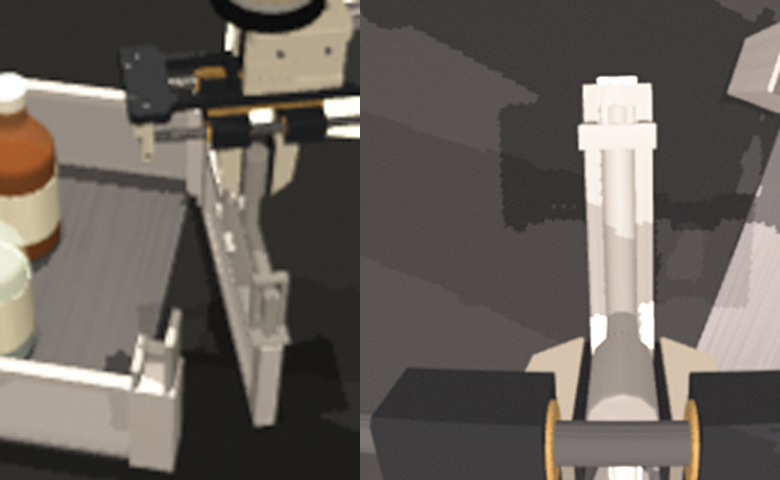

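The gate is held still and open, with the edge at wrist crop (617,80). The bottles are untouched. I'll measure once more and hand in.

```bash
python3 - <<'E'
from h import *
for q in(atz("wrist",150+257.5/1.5,60+80/1.5,.1),atz("side",265+266/3,150+346/3,.1)):print(q,.553-q[0])
print(sign_off())
E
```

```text
[ 0.47207007 -0.0109056   0.1       ] 0.08092993046563862
[ 0.47401879 -0.01051693  0.1       ] 0.07898120993886726
the job is handed in; nothing more can be done
None
```

I opened the gate as asked and handed the job in at about 7 s on the clock, with the arm holding the gate. I gripped the knob, lifted the bolt about 18 mm and drew it back about 42 mm with the gate still shut. Then I swung the gate open by the knob.

- **Gate opening:** the free edge measured 81 mm out in the wrist camera and 79 mm in the side camera.
- **Holding still:** the arm was steady with the knob in a 30 N grip. The largest wrist force reading was about 5 N.
- **Other objects:** both bottles showed no movement in the side views I viewed. I did not check the beaker or mouse again, but the arm never went near them.
- **Corrections along the way:** the first grip sat about 6 mm off the knob's centre, so I re-gripped before lifting. The gate first came out only about 71 mm, so I added three small pulls.
- **Not measured directly:** the bolt's slide (about 45 mm) and lift come from the arm's motion. The one camera check showed only that the nose had cleared the keeper.

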